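Dress the sawn edge of a plate with a file

ROBOT

A 6-joint arm with a two-finger parallel gripper is mounted at the origin on a cart in front of the work surface, level with it; the furniture and walls round the work are solid. World frame = base frame: x ahead of the robot, y to its left, z up, the work surface at z = 0. Lengths are in m, angles in rad, forces in N, time in s.
With the tool pointing down it reaches from about 0.35 to 0.775 m from the base axis. Payload 5.5 kg.
Tool frame: the origin (TCP) lies at the very end of the fingers, on their centre line; the grasp point (between the pads) lies env.hold_point_z behind it (env.hold_point_z is the distance from the TCP to the grasp point, in m); z points along the fingers, y is the line along which they close (so a half turn about z gives the same grasp; the last joint's range is limited). The gripper opens to 85 mm and grips with 20 to 120 N. Pads are 22 mm wide; open, the fingers measure 114 mm over their backs; the gripper's body (76 mm by 85 mm) begins 54 mm behind the grasp point. The pads swing forward as they close: fully open they stand 13 mm farther back than shut.
Start: joints at [1.177, 0.313, 0.046, 1.304, 0, 1.431], TCP at [0.144, 0.557, 0.231] pointing down, gripper open.
Joint ranges: [-2.76, 2.76], [-0.86, 1.69], [-1.03, 1.26], [-2.2, 2.34], [-1.47, 1.5], [-3.14, 3.14]. Speed limits (rad/s): [2.57, 2.57, 3.14, 3.14, 3.14, 3.14].

INTERFACE

Orientations are given as a unit quaternion [w, x, y, z].
In Python, from workcell import env gives the robot as it stands.
- The arm moves only by the tool carry_out, never from a script. Its argument "steps" is a list of rows, each a list of 3 entries, a list of its own where there are three numbers: the turn, a rotation vector about the tool's x, y, z in degrees, then the shift along the tool's x, y, z in cm, then the closure in counts, from 0 (fully open) to 255 (shut). A call has exactly 8 rows; each row is the pose to reach, as a shift and turn from the pose commanded when the call began, along the tool's axes at that moment; what a row does not reach only later rows make up. A row lasts 1/8 s, in which the tool goes at most 62.5 mm and 10.7 degrees, less where a joint would pass 70% of its speed; a pose out of reach is approached as far as the arm can. A call with a gripper value outside its range is refused whole. The fingers move at their own pace and stop on an object; "force" is the grip in N (left out, the last holds). Time passes only in rows, so rows that repeat a pose let the fingers close, or fill a call up. It gives the time, the measured TCP pose, the force, the opening and the grip force at its end, in the units of the state.
- env.get_state(): the state, without advancing time (a new reading comes with each control period).
- env.read_camera(name): name is "scene" or "top"; returns (picture, depth): 420x560x3 uint8, red, green, blue; 420x560 float32, m along the optical axis (not along the pixel's ray), 0 where there is no reading.
- env.get_calibration(name): a dict with "fx", "fy", "cx", "cy" (pixels), "D" ([k1, k2, p1, p2, k3] as OpenCV has them; the pictures are not rectified), "origin" and "orientation" of the camera in the world. Camera axes: x right, y up, looking along -z (the intrinsics and any distortion apply to the point x, -y, -z); pixel columns grow to the right and rows downward; lengths in m; the calibration is good to about 2 mm. A picture is of the moment at which its call begins. get_calibration takes no time and is no camera call.
- env.hand_in(): hands the job in; it is judged then, once.
The state is a dict: "clock": time; "joint_pos": joint angles; "qvel": joint speeds; "tau": joint torques, N m; "tcp_pos": TCP position; "orientation": TCP orientation; "wrist_force": force on the tool from outside, world axes, zero at the start; "ft_torque": the same for the moment, N m; "finger_gap": finger opening in m; "grip_force": force on a finger pad.
Only numpy, scipy, OpenCV 4.12 (cv2) and the standard library are available. Lean on these libraries where they do the work, as an engineer would, in place of code of your own. Each camera call takes 0.05 s, during which the arm holds its last target. There are 200 camera calls.

TASK

Take the block-handled file out of its tray and dress the top edge of the aluminium plate in the small sprung vise with two strokes: each time set the file down gently and flat so that the edge lies under the blade ahead of the grip block, push it straight across, away from the robot, until the edge is behind the block, under a steady pressure of about 10 N (never above 20), and at the far end lift it 2 to 3 cm clear before bringing it back; never drag it backward on the edge. Then lay the file flat back in its tray and let go, without disturbing the lens barrel, the loupe or the swab jar or pushing on the vise with the gripper.

Things in the scene. Friction and masses are not known exactly. Their poses are not given: they have to be found in the camera images.
- vise: small grey floating vise fixed to the bench, base 130 x 90 mm (x by y), jaw tops 64 mm high, holding an upright aluminium plate 5 mm thick (x), 70 mm long (y), centred over the origin, its straight top edge level. Origin: centre of the base's underside, on the bench; x is the filing direction (forward = +x, away from the robot), y along the plate's edge, z up
- edge_mid (a point): a point of the vise base 90 mm above the bench, over its origin, at the middle height of the plate's top edge. The plate is clamped anew each time: its real edge lies up to 15 mm higher or lower than this point and must be found by feel. The jaws give downward on springs: not at all up to 2 N, then 1 mm for each 8 N, up to 6 mm
- float (a joint): slide of the vise's sprung carriage along the vise's x, in m, 0 at rest, 2 N per mm, at most 12 mm either way: positive while the file's drag pushes the plate forward, negative if it is dragged back toward the robot; it springs back to 0 when the file is lifted
- file_centre (a point): centre of the file, half-way up, 30 mm above its flat underside (the filing face); x along the file, y across, z up. A wooden grip block 60 mm long (x), 22 mm wide (y), its top 60 mm above the underside, sits in the middle of the steel blade: grip it across its width from above. Screw lugs on the blade before and behind the block are 13 mm high
- file: the same file: blade 170 x 26 x 6 mm under the block, both ends alike, 0.16 to 0.28 kg; origin at the centre of its underside, axes as above
- file_tray: shallow grey tray fixed to the bench where the file lies at the start, 210 x 70 mm outside (x by y), walls 4 mm thick, rim 12 mm above the bench, inner floor 4 mm above the bench; origin at the centre of its underside, x along its length. (A big inspection lamp hangs over the bench to the right, its head from about 0.5 m up: keep the arm clear of it)
- lens_near: bystander: black lens barrel standing upright, 53 mm across, 34 mm high; origin at the centre of its underside
- loupe_near: bystander: small black loupe, 36 mm across, 36 mm high; origin at the centre of its underside
- jar_near: bystander: glass jar of swabs, 58 mm across, 84 mm high; origin at the centre of its underside
There are look-alikes about, which are no part of the job. There is more than one size of the file_tray; the one meant has the size given above.

How it is judged:
On the way, in this order (a step that is already met when the one before it is completed fails the run):
1. first stroke: front half of the file pressed flat on the plate's edge, its centre at least 25 mm on the near side (angle between file_centre's own z axis and vertical below 0.2 rad and angle between the x axis of file_centre and the x axis of vise, either way round below 0.35 rad and y of file_centre in the frame of vise between -0.03 and 0.03 m and z of file_centre in the frame of vise above 0.095 m and contact force between file and vise above 4 N and x of file_centre in the frame of vise below -0.025 m), for 0.1 s.
2. first stroke: middle of the file crosses the edge under pressure, moving forward (angle between file_centre's own z axis and vertical below 0.2 rad and angle between the x axis of file_centre and the x axis of vise, either way round below 0.35 rad and y of file_centre in the frame of vise between -0.03 and 0.03 m and z of file_centre in the frame of vise above 0.095 m and contact force between file and vise above 4 N and value of joint float above 0.001 m and x of file_centre in the frame of vise between -0.015 and 0.015 m), for 0.04 s.
3. first stroke: back half still pressed on the edge, centre at least 25 mm beyond it (angle between file_centre's own z axis and vertical below 0.2 rad and angle between the x axis of file_centre and the x axis of vise, either way round below 0.35 rad and y of file_centre in the frame of vise between -0.03 and 0.03 m and z of file_centre in the frame of vise above 0.095 m and contact force between file and vise above 4 N and value of joint float above 0.001 m and x of file_centre in the frame of vise above 0.025 m), for 0.02 s.
4. file lifted clear of the edge on the far side after the first stroke (contact force between file and vise below 0.1 N and x of file_centre in the frame of vise above 0.01 m and z of file_centre in the frame of vise above 0.118 m), for 0.05 s.
5. second stroke: front half of the file pressed flat on the plate's edge, its centre at least 25 mm on the near side (all of step 1), for 0.1 s.
6. second stroke: middle of the file crosses the edge under pressure, moving forward (all of step 2), for 0.04 s.
7. second stroke: back half still pressed on the edge, centre at least 25 mm beyond it (all of step 3), for 0.02 s.
8. file lifted clear of the edge on the far side after the second stroke (all of step 4), for 0.05 s.
At the end, for the whole second after the job is handed in: The file lies flat and at rest on the floor of its tray, lengthwise: centre within 22 mm of the tray's centre in x and y, centre no more than 37 mm above the bench, tilt under 0.1 rad, within 0.25 rad of the tray's length (x of file_centre in the frame of file_tray between -0.022 and 0.022 m and y of file_centre in the frame of file_tray between -0.022 and 0.022 m and z of file_centre in the frame of file_tray below 0.037 m and angle between file_centre's own z axis and vertical below 0.1 rad and angle between the x axis of file_centre and the x axis of file_tray, either way round below 0.25 rad and linear speed of file below 0.01 m/s and angular speed of file below 0.1 rad/s); the robot touches nothing.
It fails at once if file pressed on the vise or its plate with more than 22 N (contact force between file and vise above 22 N).
It fails at once if plate dragged backward: carriage more than 2 mm toward the robot (value of joint float below -0.002 m).
It fails at once if the gripper pushes on the vise (contact force between the fingers and vise above 2 N).
It fails at once if lens barrel, loupe or swab jar moved more than 20 mm (distance of any of lens_near, loupe_near, jar_near from where it was at the start of the episode above 0.02 m).
It also fails if it takes over 67 s, if anything falls off the work surface, if the arm or the gripper's body presses on something with over 40 N, if the wrist force passes 120 N, or if a joint passes its speed limit or range.

## Working session

There is one attempt and no reset: what is moved stays moved. The work goes in short steps, Python scripts to look and compute and a tool call to move; the robot and the scene stay as the last step left them, time stands still between calls to the robot, and variables do not carry over. Pictures are saved under pics/ and viewed, at most 10 in all, crops included, and the job is handed in when it is done.

Besides the shell and the picture viewer there is one more tool, called after ">>>" in YAML: its name, and indented under it one key for each argument. carry_out: Moves the arm, as the interface text tells. Its arguments: {"type":"object","properties":{"steps":{"type":"array","items":{"type":"array"}},"force":{"type":"number"}},"required":["steps"]}

```bash
ls; mkdir -p pics
python3 - <<'E'
from workcell import env
import cv2,numpy as np
for n in("scene","top"):
    p,d=env.read_camera(n); cv2.imwrite(f"pics/{n}0.png",p[:,:,::-1]); np.savez(f"{n}0.npz",p=p,d=d)
    print(env.get_calibration(n), d.min(), d.max())
print(env.get_state(), env.hold_point_z)
E
```

```text
pics
{'fx': 424.76128198400625, 'fy': 424.76128198400625, 'cx': 274.01075566984525, 'cy': 205.36157895544045, 'D': array([0.03371798, 0.        , 0.        , 0.        , 0.        ]), 'origin': array([ 0.02501333, -0.32735632,  0.71168499]), 'orientation': array([ 0.84052633,  0.37227948, -0.16167007, -0.35886805])} 0.0 2.4658675
{'fx': 395.59895438496795, 'fy': 395.59895438496795, 'cx': 277.26976468539027, 'cy': 212.9896529407868, 'D': array([0.02260942, 0.        , 0.        , 0.        , 0.        ]), 'origin': array([0.41999196, 0.13112895, 0.94079651]), 'orientation': array([-0.70614355, -0.02820026,  0.04306331,  0.70619515])} 0.0 1.7160538
{'clock': 0.1, 'joint_pos': array([1.17746763e+00, 3.13935546e-01, 4.50834094e-02, 1.30362958e+00,
       1.07529794e-05, 1.43120690e+00]), 'qvel': array([-0.00227549, -0.00069971,  0.00342793, -0.00033941,  0.00109244,
       -0.00392186]), 'tau': array([ 4.46629841e-03, -4.81722021e+01,  2.99244118e+01,  1.26314425e-02,
       -7.26011490e-05, -8.60183007e-06]), 'tcp_pos': array([0.1441571 , 0.55614846, 0.23048848]), 'orientation': array([-2.27082232e-04,  1.26529523e-01,  9.91962484e-01, -8.11538048e-04]), 'wrist_force': array([-0.44608101,  0.01336679,  0.02225691]), 'ft_torque': array([-0.05351071,  0.00589722,  0.00514629]), 'grip_force': 0.0, 'finger_gap': 0.08506738613900783} 0.0187
```

View pics/scene0.png

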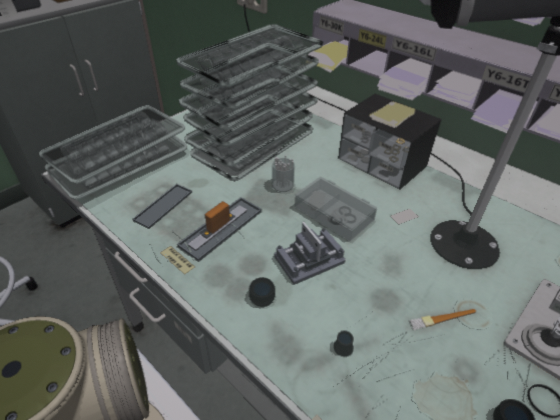

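View pics/top0.png

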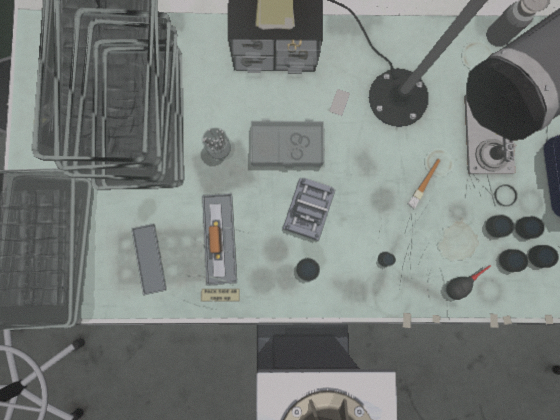

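```bash
cat > h.py <<'E'
import numpy as np,cv2
from scipy.spatial.transform import Rotation as R
from workcell import env
def cam(n):
    c=env.get_calibration(n); q=np.array(c["orientation"])
    return c,R.from_quat(q[[1,2,3,0]]).as_matrix(),np.array([[c["fx"],0,c["cx"]],[0,c["fy"],c["cy"]],[0,0,1.]])
def rays(n,px):
    c,M,K=cam(n); u=cv2.undistortPoints(np.array(px,float).reshape(-1,1,2),K,np.array(c["D"])).reshape(-1,2)
    return c["origin"],np.c_[u[:,0],-u[:,1],-np.ones(len(u))]@M.T
def onz(n,px,z):
    o,r=rays(n,px); return o+r*((z-o[2])/r[:,2])[:,None]
def pts(n,d):
    H,W=d.shape; v,u=np.mgrid[:H,:W]; o,r=rays(n,np.c_[u.ravel(),v.ravel()])
    return (o+r*d.ravel()[:,None]).reshape(H,W,3)
E
python3 - <<'E'
from h import *
a=np.load("top0.npz");p=a["p"][:,:,::-1]
c1=cv2.resize(p[160:310,120:400],None,fx=2.85,fy=2.85,interpolation=cv2.INTER_CUBIC)
cv2.imwrite("pics/c1.png",c1)
P=pts("top",a["d"])
for n,(u,v) in dict(table=(260,230),tray=(219,198),file=(215,240),plate=(310,205),lens=(307,270),loupe=(386,259),jar=(215,140)).items(): print(n,P[v,u].round(3))
E
```

```text
table [0.474 0.152 0.001]
tray [0.551 0.25  0.004]
file [0.449 0.25  0.064]
plate [0.525 0.041 0.082]
lens [0.381 0.044 0.029]
loupe [ 0.406 -0.137  0.032]
jar [0.671 0.251 0.076]
```

View pics/c1.png

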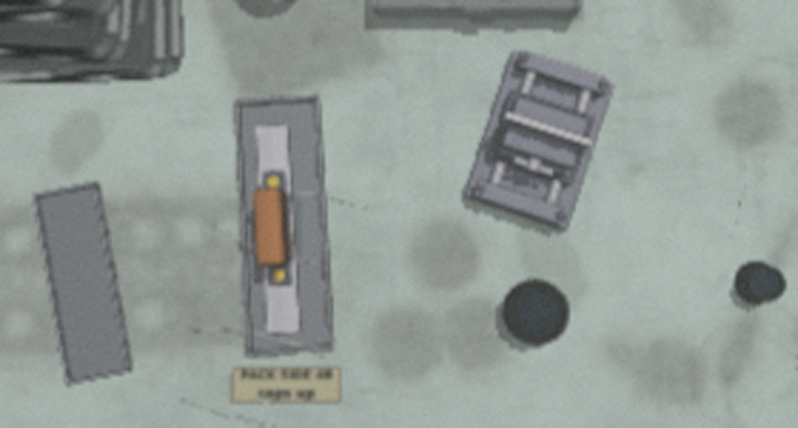

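The crop shows the real tray (wide, file inside) at crop (285,225), i.e. top px (220,239), with the orange block at (215,239). The narrower empty look-alike tray is at top px (150,260). The vise is at px (309,209), with its bright plate edge from (297,201) to (327,209). The lens is at (307,270), the loupe at (386,259) and the jar at (215,145). The only other file-like thing is the brush at (424,185). I choose the file with the orange block in the 210 mm tray.

```bash
cat > m.py <<'E'
from h import *
def rect(X):
    r=cv2.minAreaRect((X[:,:2]*1000).astype(np.float32)); return np.round(r[0],1),np.round(r[1],1),round(r[2],1)
if __name__=="__main__":
    for n in("top","scene"):
        a=np.load(n+"0.npz");P=pts(n,a["d"]).reshape(-1,3);rgb=a["p"].reshape(-1,3).astype(int);ok=a["d"].ravel()>0
        def box(x0,x1,y0,y1,z0,z1): return ok&(P[:,0]>x0)&(P[:,0]<x1)&(P[:,1]>y0)&(P[:,1]<y1)&(P[:,2]>z0)&(P[:,2]<z1)
        print(n)
        m=box(.42,.62,-.04,.14,.074,.12);X=P[m];print("plate",m.sum(),rect(X),X.mean(0).round(4),np.percentile(X[:,2],[5,50,95]).round(4))
        m=box(.42,.62,-.04,.14,.012,.12);print("vise",rect(P[m]))
        m=box(.42,.62,-.04,.14,.008,.03);print("visebase z",np.percentile(P[m][:,2],[5,25,50,75,95]).round(4))
        m=box(.32,.6,.18,.32,.006,.02);print("tray",m.sum(),rect(P[m]))
        m=box(.32,.6,.18,.32,.05,.08)&(rgb[:,0]>rgb[:,2]+40);print("block",m.sum(),rect(P[m]),np.median(P[m][:,2]),P[m].mean(0))
        m=box(.32,.6,.2,.3,-.01,.025)&(rgb.min(1)>135);print("blade",m.sum(),rect(P[m]) if m.sum() else 0,np.median(P[m][:,2]) if m.sum() else 0)
        for k,b in dict(lens=(.33,.43,0,.09,.02,.05),loupe=(.36,.45,-.18,-.09,.02,.05),jar=(.6,.74,.2,.3,.05,.1)).items(): print(k,rect(P[box(*b)]),P[box(*b)][:,2].max())
E
python3 m.py
python3 - <<'E'
from h import *
f=lambda c:np.array(c)/2.85+[120,160]-0.3
t=onz("top",f([(237,98),(318,97),(332,352),(248,355)]),.012);print("tray",t.round(4).tolist(),t.mean(0))
b=onz("top",f([(515,52),(612,82),(565,230),(463,198)]),.02);print("base",b.round(4).tolist(),b.mean(0))
p=onz("top",f([(505,117),(590,140)]),.09);print("plate",p,p.mean(0))
E
```

```text
top
plate 104 (array([525.5,  37.3]), array([69.3,  5.5]), 71.7) [0.5251 0.0373 0.0858] [0.0773 0.0869 0.0898]
vise (array([525. ,  36.9]), array([ 89.4, 128.7]), 71.5)
visebase z [0.0119 0.0136 0.0149 0.0164 0.0287]
tray 1329 (array([459.6, 250.4]), array([133.9, 276.6]), 89.5)
block 243 (array([452.2, 252.5]), array([59.8, 20.1]), 4.3) 0.06419152865493316 [0.45174236 0.25232716 0.06401846]
blade 2366 (array([460.1, 250. ]), array([279.1, 100. ]), 0.0) 0.002827788558696087
lens (array([382.7,  42. ]), array([49.6, 50.2]), 44.7) 0.0386301081274395
loupe (array([ 405.2, -142.4]), array([25.3, 28.3]), 1.9) 0.040408599424778924
jar (array([674.5, 253.2]), array([58.2, 56.6]), 43.5) 0.08540739365012695
scene
plate 131 (array([522.7,  36.4]), array([69.9,  6.9]), 72.8) [0.5211 0.0343 0.0818] [0.0751 0.0831 0.0863]
vise (array([521.9,  34.9]), array([ 87.2, 128.9]), 69.6)
visebase z [0.0097 0.0117 0.0139 0.0256 0.0295]
tray 843 (array([452.8, 248. ]), array([212.,  74.]), 3.7)
block 178 (array([447.9, 251.6]), array([57.5, 22.2]), 2.5) 0.06123251071479063 [0.44690176 0.25043231 0.06101695]
blade 574 (array([455.5, 250. ]), array([251.4,  99.9]), 0.0) 0.000510294726965177
lens (array([380.2,  40.9]), array([50.8, 51.2]), 10.6) 0.035281956449847995
loupe (array([ 404.9, -143.2]), array([29.5, 28.6]), 87.6) 0.03774972620727568
jar (array([672.8, 253. ]), array([60.7, 53.5]), 43.5) 0.08257046866476969
tray [[0.5586, 0.2872, 0.012], [0.5596, 0.2203, 0.012], [0.3507, 0.2067, 0.012], [0.3486, 0.2745, 0.012]] [0.45440394 0.24714462 0.012     ]
base [[0.5965, 0.0569, 0.02], [0.5715, -0.0234, 0.02], [0.4491, 0.0171, 0.02], [0.4753, 0.1003, 0.02]] [0.52307722 0.03773954 0.02      ]
plate [[0.53282334 0.07052908 0.09      ]
 [0.51527071 0.00586616 0.09      ]] [0.52404702 0.03819762 0.09      ]
```

```bash
cat >> h.py <<'E'
def rel(pos,phi,s=None):
    """phi: wanted world direction (deg) of tool y, tool straight down -> turn deg, shift cm in tool axes"""
    s=s or env.get_state(); q=s["orientation"]; C=R.from_quat(q[[1,2,3,0]])
    f=np.radians(phi); y=np.array([np.cos(f),np.sin(f),0]); z=np.array([0,0,-1.]); T=np.c_[np.cross(y,z),y,z]
    return (C.inv()*R.from_matrix(T)).as_rotvec(degrees=True).round(1).tolist(),(C.inv().apply(np.array(pos)-s["tcp_pos"])*100).round(2).tolist()
def show():
    s=env.get_state(); q=s["orientation"]; M=R.from_quat(q[[1,2,3,0]]).as_matrix()
    print(s["clock"],s["tcp_pos"].round(4),"ydir",np.degrees(np.arctan2(M[1,1],M[0,1])).round(2),"z",M[:,2].round(3),"F",s["wrist_force"].round(2),s["ft_torque"].round(2),"gap",round(s["finger_gap"],4),"grip",s["grip_force"])
    return s
E
python3 -c "
from h import *
show();print(rel([.45,.251,.12],93.5))"
```

```text
0.1 [0.1442 0.5561 0.2305] ydir 75.46 z [-0.001 -0.002 -1.   ] F [-0.45  0.01  0.02] [-0.05  0.01  0.01] gap 0.0851 grip 0.0
([-0.1, -0.0, -18.0], [-37.27, -21.84, 11.08])
```

>>> carry_out:
  steps:
    - [[0,0,-3],[-5,-3,1.5],0]
    - [[0,0,-6],[-10,-6,3],0]
    - [[0,0,-9],[-15,-9,4.5],0]
    - [[0,0,-12],[-20.5,-12,6],0]
    - [[0,0,-15],[-26,-15,8],0]
    - [[0,0,-18],[-31,-18,9.5],0]
    - [[0,0,-18],[-36,-21,11],0]
    - [[0,0,-18],[-37.3,-21.8,11],0]
  force: 100

```text
clock: 1.1
tcp_pos: [0.4519, 0.2491, 0.1197]
orientation: [-0.001, -0.028, 1.0, -0.001]
wrist_force: [-0.6, 0.7, -0.8]
finger_gap: 0.0853
grip_force: 0.0
```

Run:
```python
from h import *
show()
for n in("top","scene"):
    p,d=env.read_camera(n); cv2.imwrite(f"pics/{n}1.png",p[:,:,::-1]); np.savez(f"{n}1.npz",p=p,d=d)
a=cv2.imread("pics/scene1.png")[130:330,120:400]
cv2.imwrite("pics/c2.png",cv2.resize(a,None,fx=2.8,fy=2.8))
show();print(rel([.45,.251,.02],93.5))
```

```text
1.1 [0.4519 0.2491 0.1197] ydir 93.2 z [-0.002 -0.001 -1.   ] F [-0.6   0.69 -0.75] [ 0.06  0.03 -0.04] gap 0.0853 grip 0.0
1.2 [0.4514 0.2508 0.1209] ydir 93.28 z [-0.001 -0.    -1.   ] F [-0.37  0.01  0.19] [0.03 0.04 0.04] gap 0.0854 grip 0.0
([-0.0, -0.1, -0.2], [0.12, 0.03, 10.09])
```

View pics/c2.png

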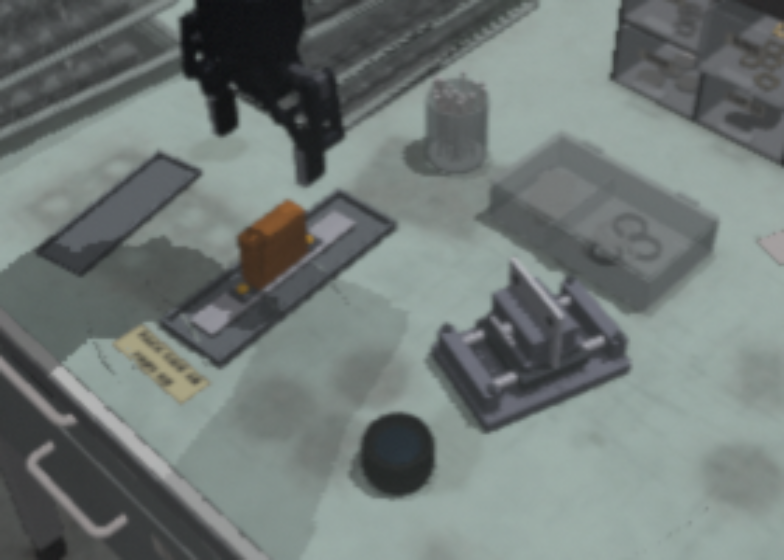

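The crop shows the open fingers straddling above the orange block (crop (275,240)), with the jar and vise clear of it.

>>> carry_out:
  steps:
    - [[0,0,0],[0.1,0,2.5],0]
    - [[0,0,0],[0.1,0,5],0]
    - [[0,0,0],[0.1,0,7.5],0]
    - [[0,0,0],[0.1,0,9.2],0]
    - [[0,0,0],[0.1,0,10.1],0]
    - [[0,0,0],[0.1,0,10.1],0]
    - [[0,0,0],[0.1,0,10.1],255]
    - [[0,0,0],[0.1,0,10.1],255]
  force: 110

```text
clock: 2.2
tcp_pos: [0.4503, 0.2522, 0.0211]
orientation: [0.001, -0.03, 1.0, 0.0]
wrist_force: [-0.4, -0.1, 0.8]
finger_gap: 0.0517
grip_force: 0.0
```

>>> carry_out:
  steps:
    - [[0,0,0],[0,0,0],255]
    - [[0,0,0],[0,0,0],255]
    - [[0,0,0],[0,0,0],255]
    - [[0,0,0],[0,0,-1],255]
    - [[0,0,0],[0,0,-3],255]
    - [[0,0,0],[0,0,-6],255]
    - [[0,0,0],[0,0,-10],255]
    - [[0,0,0],[0,0,-14],255]

```text
clock: 3.2
tcp_pos: [0.4491, 0.2516, 0.1614]
orientation: [-0.001, -0.03, 1.0, -0.0]
wrist_force: [0.2, -0.5, -1.8]
finger_gap: 0.021
grip_force: 107.4
```

Run:
```python
from h import *
f=lambda t:[.523+t*np.cos(np.radians(-18.5)),.0365+t*np.sin(np.radians(-18.5)),.16]
show();print(rel(f(-.045),71.5))
```

```text
3.2 [0.4491 0.2516 0.1614] ydir 93.45 z [-0.001 -0.    -1.   ] F [ 0.2  -0.46 -1.8 ] [ 0.02  0.   -0.03] gap 0.021 grip 107.35757946968079
([-0.0, -0.1, 21.9], [-1.91, -20.23, 0.14])
```

>>> carry_out:
  steps:
    - [[0,0,3],[-0.3,-3,0],255]
    - [[0,0,7],[-0.6,-6.5,0],255]
    - [[0,0,11],[-1,-10,0],255]
    - [[0,0,15],[-1.3,-13.5,0],255]
    - [[0,0,19],[-1.6,-17,0],255]
    - [[0,0,22],[-1.9,-19.5,0],255]
    - [[0,0,22],[-1.9,-20.2,0],255]
    - [[0,0,22],[-1.9,-20.2,0],255]

```text
clock: 4.2
tcp_pos: [0.4805, 0.0513, 0.1602]
orientation: [-0.0, 0.161, 0.987, 0.0]
wrist_force: [0.7, 0.9, -0.9]
finger_gap: 0.0208
grip_force: 107.7
```

Run:
```python
from h import *
for n in("top","scene"):
    p,d=env.read_camera(n); cv2.imwrite(f"pics/{n}2.png",p[:,:,::-1]); np.savez(f"{n}2.npz",p=p,d=d)
a=cv2.imread("pics/scene2.png")[170:320,210:390]; b=cv2.imread("pics/top2.png")[150:300,230:410]
cv2.imwrite("pics/c3.png",np.hstack([cv2.resize(x,(390,325)) for x in (a,b)]))
f=lambda t:[.523+t*np.cos(np.radians(-18.5)),.0365+t*np.sin(np.radians(-18.5)),.13]
show();print(rel(f(-.045),71.5))
```

```text
4.3 [0.4805 0.0521 0.1603] ydir 71.52 z [-0.  0. -1.] F [-0.21  0.74 -1.5 ] [-0.04  0.01 -0.04] gap 0.0209 grip 107.67493486404419
([0.0, -0.0, 0.0], [-0.03, -0.13, 3.03])
```

View pics/c3.png

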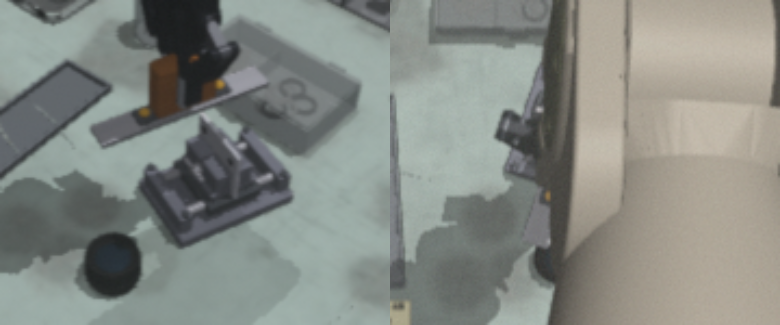

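>>> carry_out:
  steps:
    - [[0,0,0],[0,-0.1,1],255]
    - [[0,0,0],[0,-0.1,2],255]
    - [[0,0,0],[0,-0.1,3],255]
    - [[0,0,0],[0,-0.1,3.8],255]
    - [[0,0,0],[0,-0.1,4.2],255]
    - [[0,0,0],[0,-0.1,4.5],255]
    - [[0,0,0],[0,-0.1,4.5],255]
    - [[0,0,0],[0,-0.1,4.5],255]

```text
clock: 5.3
tcp_pos: [0.4808, 0.0504, 0.1156]
orientation: [0.0, 0.161, 0.987, 0.0]
wrist_force: [-0.1, -0.1, -1.3]
finger_gap: 0.0209
grip_force: 107.7
```

Run:
```python
from h import *
show()
p,d=env.read_camera("scene"); np.savez("scene3.npz",p=p,d=d)
show()
```

```text
5.3 [0.4808 0.0504 0.1156] ydir 71.45 z [ 0.001  0.    -1.   ] F [-0.1  -0.14 -1.28] [-0.02  0.02 -0.05] gap 0.0209 grip 107.67183423042297
5.35 [0.4808 0.0504 0.1156] ydir 71.46 z [ 0.001  0.    -1.   ] F [-0.09 -0.96 -1.23] [0.02 0.01 0.05] gap 0.0209 grip 107.67214894294739
```

>>> carry_out:
  steps:
    - [[0,0,0],[0,0,0.05],255]
    - [[0,0,0],[0,0,0.1],255]
    - [[0,0,0],[0,0,0.15],255]
    - [[0,0,0],[0,0,0.2],255]
    - [[0,0,0],[0,0,0.25],255]
    - [[0,0,0],[0,0,0.3],255]
    - [[0,0,0],[0,0,0.3],255]
    - [[0,0,0],[0,0,0.3],255]

```text
clock: 6.35
tcp_pos: [0.4806, 0.0504, 0.1123]
orientation: [0.0, 0.161, 0.987, 0.0]
wrist_force: [-0.4, 0.2, -1.9]
finger_gap: 0.0206
grip_force: 107.7
```

>>> carry_out:
  steps:
    - [[0,0,0],[0,0,0.05],255]
    - [[0,0,0],[0,0,0.1],255]
    - [[0,0,0],[0,0,0.15],255]
    - [[0,0,0],[0,0,0.2],255]
    - [[0,0,0],[0,0,0.2],255]
    - [[0,0,0],[0,0,0.2],255]
    - [[0,0,0],[0,0,0.2],255]
    - [[0,0,0],[0,0,0.2],255]

```text
clock: 7.35
tcp_pos: [0.4806, 0.0505, 0.1103]
orientation: [0.0, 0.161, 0.987, 0.0]
wrist_force: [-0.1, -0.3, -1.6]
finger_gap: 0.0208
grip_force: 107.7
```

>>> carry_out:
  steps:
    - [[0,0,0],[0,0,0.05],255]
    - [[0,0,0],[0,0,0.1],255]
    - [[0,0,0],[0,0,0.15],255]
    - [[0,0,0],[0,0,0.15],255]
    - [[0,0,0],[0,0,0.15],255]
    - [[0,0,0],[0,0,0.15],255]
    - [[0,0,0],[0,0,0.15],255]
    - [[0,0,0],[0,0,0.15],255]

```text
clock: 8.35
tcp_pos: [0.4806, 0.0504, 0.1088]
orientation: [0.0, 0.161, 0.987, 0.0]
wrist_force: [0.1, -0.5, -2.4]
finger_gap: 0.0209
grip_force: 107.7
```

>>> carry_out:
  steps:
    - [[0,0,0],[0,0,0.05],255]
    - [[0,0,0],[0,0,0.1],255]
    - [[0,0,0],[0,0,0.15],255]
    - [[0,0,0],[0,0,0.15],255]
    - [[0,0,0],[0,0,0.15],255]
    - [[0,0,0],[0,0,0.15],255]
    - [[0,0,0],[0,0,0.15],255]
    - [[0,0,0],[0,0,0.15],255]

```text
clock: 9.35
tcp_pos: [0.4806, 0.0505, 0.1073]
orientation: [0.0, 0.161, 0.987, 0.0]
wrist_force: [-0.3, -0.8, -1.7]
finger_gap: 0.0208
grip_force: 107.7
```

>>> carry_out:
  steps:
    - [[0,0,0],[0,0,0.05],255]
    - [[0,0,0],[0,0,0.1],255]
    - [[0,0,0],[0,0,0.15],255]
    - [[0,0,0],[0,0,0.15],255]
    - [[0,0,0],[0,0,0.15],255]
    - [[0,0,0],[0,0,0.15],255]
    - [[0,0,0],[0,0,0.15],255]
    - [[0,0,0],[0,0,0.15],255]

```text
clock: 10.35
tcp_pos: [0.4805, 0.0504, 0.1058]
orientation: [0.0, 0.161, 0.987, 0.0]
wrist_force: [0.7, -0.1, -2.0]
finger_gap: 0.0208
grip_force: 107.7
```

>>> carry_out:
  steps:
    - [[0,0,0],[0,0,0.05],255]
    - [[0,0,0],[0,0,0.1],255]
    - [[0,0,0],[0,0,0.15],255]
    - [[0,0,0],[0,0,0.15],255]
    - [[0,0,0],[0,0,0.15],255]
    - [[0,0,0],[0,0,0.15],255]
    - [[0,0,0],[0,0,0.15],255]
    - [[0,0,0],[0,0,0.15],255]

```text
clock: 11.35
tcp_pos: [0.4805, 0.0505, 0.1043]
orientation: [-0.0, 0.161, 0.987, 0.0]
wrist_force: [0.2, 0.4, -2.2]
finger_gap: 0.0211
grip_force: 107.7
```

>>> carry_out:
  steps:
    - [[0,0,0],[0,0,0.05],255]
    - [[0,0,0],[0,0,0.1],255]
    - [[0,0,0],[0,0,0.15],255]
    - [[0,0,0],[0,0,0.15],255]
    - [[0,0,0],[0,0,0.15],255]
    - [[0,0,0],[0,0,0.15],255]
    - [[0,0,0],[0,0,0.15],255]
    - [[0,0,0],[0,0,0.15],255]

```text
clock: 12.35
tcp_pos: [0.4811, 0.0503, 0.1034]
orientation: [0.001, 0.161, 0.987, 0.0]
wrist_force: [-1.4, -1.4, 4.8]
finger_gap: 0.0207
grip_force: 108.2
```

>>> carry_out:
  steps:
    - [[0,0,0],[0,0,0.05],255]
    - [[0,0,0],[0,0,0.05],255]
    - [[0,0,0],[-0.3,0,0.05],255]
    - [[0,0,0],[-0.7,0,0.05],255]
    - [[0,0,0],[-1.1,0,0.05],255]
    - [[0,0,0],[-1.5,0,0.05],255]
    - [[0,0,0],[-1.9,0,0.05],255]
    - [[0,0,0],[-2.2,0,0.05],255]

```text
clock: 13.35
tcp_pos: [0.4993, 0.0443, 0.1028]
orientation: [-0.002, 0.161, 0.987, 0.001]
wrist_force: [-9.0, 3.1, 11.6]
finger_gap: 0.0207
grip_force: 109.0
```

```bash
python3 -c "
from h import *
show()"
```

```text
13.35 [0.4993 0.0443 0.1028] ydir 71.5 z [-0.003  0.002 -1.   ] F [-8.98  3.11 11.61] [ 0.42  1.46 -0.01] gap 0.0207 grip 109.045250415802
```

>>> carry_out:
  steps:
    - [[0,0,0],[-0.2,0,-0.04],255]
    - [[0,0,0],[-0.6,0,-0.07],255]
    - [[0,0,0],[-1.0,0,-0.07],255]
    - [[0,0,0],[-1.4,0,-0.07],255]
    - [[0,0,0],[-1.8,0,-0.07],255]
    - [[0,0,0],[-2.2,0,-0.07],255]
    - [[0,0,0],[-2.6,0,-0.07],255]
    - [[0,0,0],[-3.0,0,-0.07],255]

```text
clock: 14.35
tcp_pos: [0.528, 0.0347, 0.1031]
orientation: [-0.002, 0.161, 0.987, 0.001]
wrist_force: [-4.8, 2.2, 7.9]
finger_gap: 0.0205
grip_force: 108.9
```

```bash
python3 -c "
from h import *
s=show()
d=s['tcp_pos'][:2]-[.523,.0365];a=np.radians(-18.5);print(d@[np.cos(a),np.sin(a)],d@[-np.sin(a),np.cos(a)])"
```

```text
14.35 [0.528  0.0347 0.1031] ydir 71.49 z [-0.003  0.002 -1.   ] F [-4.8   2.17  7.95] [ 0.4   1.37 -0.01] gap 0.0205 grip 108.94657373428345
0.005321475456801907 -0.00015261727146481424
```

>>> carry_out:
  steps:
    - [[0,0,0],[-0.5,0,0],255]
    - [[0,0,0],[-1.0,0,0],255]
    - [[0,0,0],[-1.5,0,0],255]
    - [[0,0,0],[-2.0,0,0.01],255]
    - [[0,0,0],[-2.5,0,0.01],255]
    - [[0,0,0],[-3.0,0,0.02],255]
    - [[0,0,0],[-3.5,0,0.02],255]
    - [[0,0,0],[-4.0,0,0.02],255]

```text
clock: 15.35
tcp_pos: [0.5658, 0.022, 0.1028]
orientation: [-0.002, 0.161, 0.987, 0.001]
wrist_force: [-6.0, 1.9, 7.6]
finger_gap: 0.021
grip_force: 108.9
```

```bash
python3 -c "
from h import *
s=show()
d=s['tcp_pos'][:2]-[.523,.0365];a=np.radians(-18.5);print(d@[np.cos(a),np.sin(a)],d@[-np.sin(a),np.cos(a)])"
```

```text
15.35 [0.5658 0.022  0.1028] ydir 71.49 z [-0.004  0.002 -1.   ] F [-6.    1.88  7.61] [0.51 1.57 0.  ] gap 0.021 grip 108.86573195457458
0.0451814030639534 -0.00019110533418584957
```

>>> carry_out:
  steps:
    - [[0,0,0],[0,0,-0.5],255]
    - [[0,0,0],[0,0,-1.5],255]
    - [[0,0,0],[0,0,-2.6],255]
    - [[0,0,0],[0,0,-2.6],255]
    - [[0,0,0],[1.5,0,-2.6],255]
    - [[0,0,0],[4,0,-2.6],255]
    - [[0,0,0],[6.5,0,-2.6],255]
    - [[0,0,0],[9.2,0,-2.6],255]

```text
clock: 16.35
tcp_pos: [0.4783, 0.051, 0.1282]
orientation: [-0.001, 0.161, 0.987, 0.0]
wrist_force: [0.4, -0.5, -1.7]
finger_gap: 0.0208
grip_force: 107.9
```

>>> carry_out:
  steps:
    - [[0,0,0],[0,0,0],255]
    - [[0,0,0],[0,0,0.5],255]
    - [[0,0,0],[0,0,1.2],255]
    - [[0,0,0],[0,0,1.8],255]
    - [[0,0,0],[0,0,2.1],255]
    - [[0,0,0],[0,0,2.1],255]
    - [[0,0,0],[0,0,2.1],255]
    - [[0,0,0],[0,0,2.1],255]

```text
clock: 17.35
tcp_pos: [0.4808, 0.0505, 0.108]
orientation: [0.0, 0.161, 0.987, 0.0]
wrist_force: [-0.0, 0.7, -1.1]
finger_gap: 0.0205
grip_force: 107.8
```

```bash
python3 -c "
from h import *
s=show()
d=s['tcp_pos'][:2]-[.523,.0365];a=np.radians(-18.5);print(d@[np.cos(a),np.sin(a)],d@[-np.sin(a),np.cos(a)])"
```

```text
17.35 [0.4808 0.0505 0.108 ] ydir 71.46 z [ 0.  0. -1.] F [-0.03  0.72 -1.1 ] [ 0.02 -0.03  0.04] gap 0.0205 grip 107.84038424491882
-0.04449398840679427 -0.00017317928867834412
```

>>> carry_out:
  steps:
    - [[0,0,0],[0,0,0.1],255]
    - [[0,0,0],[0,0,0.2],255]
    - [[0,0,0],[0,0,0.3],255]
    - [[0,0,0],[0,0,0.38],255]
    - [[0,0,0],[0,0,0.44],255]
    - [[0,0,0],[0,0,0.5],255]
    - [[0,0,0],[0,0,0.5],255]
    - [[0,0,0],[0,0,0.5],255]

```text
clock: 18.35
tcp_pos: [0.4811, 0.0504, 0.1034]
orientation: [0.001, 0.161, 0.987, -0.0]
wrist_force: [-0.7, -1.3, 3.8]
finger_gap: 0.0209
grip_force: 108.2
```

>>> carry_out:
  steps:
    - [[0,0,0],[0,0,0.03],255]
    - [[0,0,0],[0,0,0.03],255]
    - [[0,0,0],[-0.3,0,0.03],255]
    - [[0,0,0],[-0.7,0,0.02],255]
    - [[0,0,0],[-1.1,0,0.01],255]
    - [[0,0,0],[-1.5,0,0],255]
    - [[0,0,0],[-1.9,0,0],255]
    - [[0,0,0],[-2.3,0,0],255]

```text
clock: 19.35
tcp_pos: [0.5007, 0.0438, 0.1031]
orientation: [-0.001, 0.161, 0.987, 0.0]
wrist_force: [-7.3, 3.2, 8.9]
finger_gap: 0.0205
grip_force: 108.8
```

>>> carry_out:
  steps:
    - [[0,0,0],[-0.4,0,0],255]
    - [[0,0,0],[-0.8,0,0],255]
    - [[0,0,0],[-1.2,0,0],255]
    - [[0,0,0],[-1.6,0,0],255]
    - [[0,0,0],[-2.0,0,0],255]
    - [[0,0,0],[-2.4,0,0],255]
    - [[0,0,0],[-2.8,0,0],255]
    - [[0,0,0],[-3.2,0,0],255]

```text
clock: 20.35
tcp_pos: [0.5308, 0.0338, 0.103]
orientation: [-0.002, 0.161, 0.987, 0.001]
wrist_force: [-5.7, 1.6, 8.8]
finger_gap: 0.0207
grip_force: 108.9
```

>>> carry_out:
  steps:
    - [[0,0,0],[-0.5,0,0],255]
    - [[0,0,0],[-1.0,0,0],255]
    - [[0,0,0],[-1.5,0,0],255]
    - [[0,0,0],[-2.0,0,0],255]
    - [[0,0,0],[-2.5,0,0],255]
    - [[0,0,0],[-3.0,0,0.01],255]
    - [[0,0,0],[-3.4,0,0.01],255]
    - [[0,0,0],[-3.7,0,0.01],255]

```text
clock: 21.35
tcp_pos: [0.5658, 0.022, 0.1028]
orientation: [-0.002, 0.161, 0.987, 0.001]
wrist_force: [-5.7, 1.3, 8.1]
finger_gap: 0.0209
grip_force: 108.9
```

Second stroke reached the far end under pressure. Now I lift it clear and check the forces.

>>> carry_out:
  steps:
    - [[0,0,0],[0,0,-0.5],255]
    - [[0,0,0],[0,0,-1.5],255]
    - [[0,0,0],[0,0,-2.6],255]
    - [[0,0,0],[0,0,-2.6],255]
    - [[0,0,0],[0,0,-2.6],255]
    - [[0,0,0],[0,0,-4],255]
    - [[0,0,0],[0,0,-5.5],255]
    - [[0,0,0],[0,0,-5.5],255]

```text
clock: 22.35
tcp_pos: [0.5692, 0.021, 0.1599]
orientation: [0.002, 0.161, 0.987, 0.0]
wrist_force: [0.9, -0.0, -1.2]
finger_gap: 0.021
grip_force: 107.9
```

```bash
python3 -c "
from h import *
show()
print(rel([.4503,.2515,.157],93.5))"
```

```text
22.35 [0.5692 0.021  0.1599] ydir 71.46 z [ 0.004 -0.    -1.   ] F [ 0.86 -0.03 -1.21] [-0.01 -0.02 -0.02] gap 0.021 grip 107.87989497184753
([0.0, 0.2, -22.0], [18.6, 18.07, 0.23])
```

>>> carry_out:
  steps:
    - [[0,0,-3],[3,3,0],255]
    - [[0,0,-7],[6,6,0],255]
    - [[0,0,-11],[9,9,0],255]
    - [[0,0,-15],[12,12,0],255]
    - [[0,0,-19],[15,15,0],255]
    - [[0,0,-22],[17.5,17,0],255]
    - [[0,0,-22],[18.3,17.8,0],255]
    - [[0,0,-22],[18.3,17.8,0],255]

```text
clock: 23.35
tcp_pos: [0.4509, 0.2484, 0.1577]
orientation: [0.0, -0.03, 1.0, -0.0]
wrist_force: [0.6, -1.0, -1.4]
finger_gap: 0.0208
grip_force: 107.6
```

Run:
```python
from h import *
p,d=env.read_camera("scene"); cv2.imwrite("pics/c4.png",cv2.resize(p[130:280,130:310,::-1],None,fx=4,fy=4))
show()
print(rel([.453,.2495,.022],93.5))
```

```text
23.4 [0.4513 0.2479 0.1577] ydir 93.43 z [ 0.001 -0.    -1.   ] F [ 0.55 -0.06 -2.1 ] [ 0.01  0.04 -0.02] gap 0.021 grip 107.61613011360168
([-0.0, 0.0, -0.1], [-0.17, 0.16, 13.57])
```

View pics/c4.png

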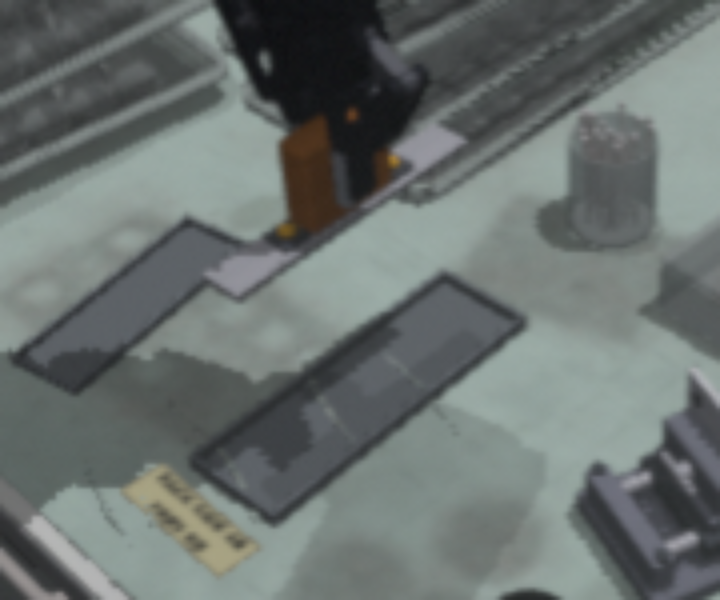

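The picture shows the file held level above its empty tray (crop (360,400)). Now I set it down.

>>> carry_out:
  steps:
    - [[0,0,0],[-0.1,0.1,3],255]
    - [[0,0,0],[-0.1,0.1,6],255]
    - [[0,0,0],[-0.1,0.1,9],255]
    - [[0,0,0],[-0.1,0.1,11.5],255]
    - [[0,0,0],[-0.1,0.1,12.7],255]
    - [[0,0,0],[-0.1,0.1,13.2],255]
    - [[0,0,0],[-0.1,0.1,13.5],255]
    - [[0,0,0],[-0.1,0.1,13.6],255]

```text
clock: 24.4
tcp_pos: [0.4525, 0.2494, 0.0223]
orientation: [0.001, -0.03, 1.0, 0.0]
wrist_force: [-0.5, -1.0, -1.5]
finger_gap: 0.0209
grip_force: 107.7
```

```bash
python3 -c "
from h import *
show()"
```

```text
24.4 [0.4525 0.2494 0.0223] ydir 93.45 z [ 0.001  0.    -1.   ] F [-0.46 -1.01 -1.46] [-0.    0.03 -0.04] gap 0.0209 grip 107.66013979911804
```

Lower the last 1.2 mm, then open.

>>> carry_out:
  steps:
    - [[0,0,0],[0,0,0.04],255]
    - [[0,0,0],[0,0,0.08],255]
    - [[0,0,0],[0,0,0.12],255]
    - [[0,0,0],[0,0,0.12],255]
    - [[0,0,0],[0,0,0.12],0]
    - [[0,0,0],[0,0,0.12],0]
    - [[0,0,0],[0,0,0.12],0]
    - [[0,0,0],[0,0,0.12],0]

```text
clock: 25.4
tcp_pos: [0.4518, 0.2492, 0.0204]
orientation: [-0.0, -0.03, 1.0, 0.0]
wrist_force: [-0.3, -0.1, 0.2]
finger_gap: 0.0848
grip_force: 0.0
```

>>> carry_out:
  steps:
    - [[0,0,0],[0,0,0],0]
    - [[0,0,0],[0,0,0],0]
    - [[0,0,0],[0,0,0],0]
    - [[0,0,0],[0,0,-2],0]
    - [[0,0,0],[0,0,-6],0]
    - [[0,0,0],[0,0,-11],0]
    - [[0,0,0],[0,0,-16],0]
    - [[0,0,0],[0,0,-18],0]

```text
clock: 26.4
tcp_pos: [0.4532, 0.2497, 0.204]
orientation: [0.002, -0.03, 1.0, 0.001]
wrist_force: [0.7, 0.4, -0.5]
finger_gap: 0.0852
grip_force: 0.0
```

Run:
```python
from h import *
from m import rect
show()
for n in ("scene","top"):
    p,d=env.read_camera(n)
    if n=="scene": cv2.imwrite("pics/c5.png",cv2.resize(p[150:360,130:410,::-1],None,fx=2.8,fy=2.8))
    P=pts(n,d).reshape(-1,3);rgb=p.reshape(-1,3).astype(int)
    m=(abs(P[:,0]-.45)<.1)&(abs(P[:,1]-.25)<.06)&(P[:,2]>.05)&(P[:,2]<.08)&(rgb[:,0]>rgb[:,2]+40)
    if m.sum()>9: print(n,m.sum(),rect(P[m]),np.median(P[m][:,2]))
```

```text
26.4 [0.4532 0.2497 0.204 ] ydir 93.46 z [ 0.005  0.002 -1.   ] F [ 0.68  0.42 -0.49] [-0.05  0.03  0.  ] gap 0.0852 grip 0.0
scene 194 (array([450.2, 247. ]), array([58.3, 20.6]), 4.6) 0.061105130557284615
top 76 (array([433.4, 246.6]), array([20. , 17.6]), 89.9) 0.06430469686875956
```

View pics/c5.png

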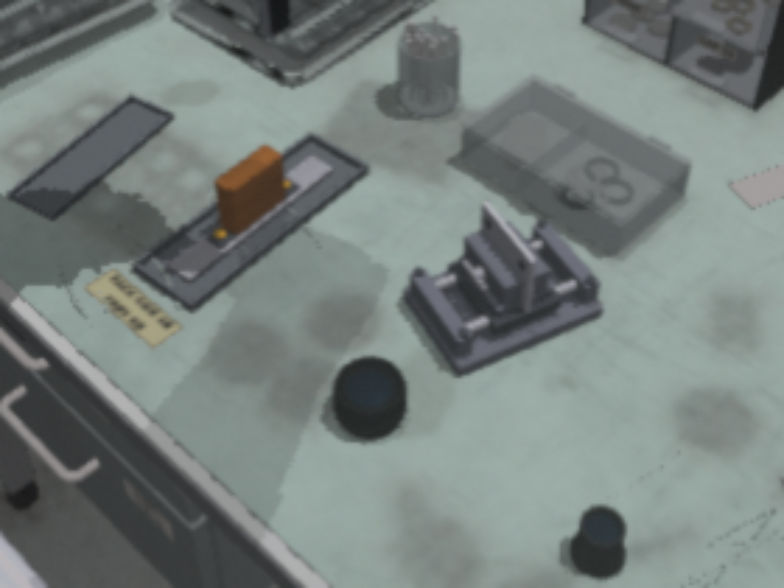

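The picture shows the file flat and centred in its tray (block at crop (255,190)). The lens, loupe and jar are where they started, and the gripper is clear.

```bash
python3 -c "
from workcell import env
print(env.hand_in())"
```

```text
the job is handed in; nothing more can be done
None
```

I made two forward strokes at a normal force of about 10 N (highest reading about 13 N), lifted the file clear after each, laid it flat in its tray with the lens, loupe and jar undisturbed, and handed the job in at about 26.5 s; no verdict was shown.

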